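# Pin the board of a desk riser to its pedestal

### The arm

A 7-joint arm with a two-finger parallel gripper is mounted at the origin on the work surface. World frame = base frame: x ahead of the robot, y to its left, z up, the work surface at z = 0. Lengths are in m, angles in rad, forces in N, time in s.
With the tool pointing down it reaches from about 0.4 to 0.925 m from the base axis. Payload 4.1 kg.
Tool frame: the origin (TCP) lies between the finger pads; the fingertips stand ahead of it and the grasp point (between the pads) lies 8 mm behind it (r.finger_overhang is the z of the fingertips in the tool frame, in m); z points along the fingers, y is the line along which they close (so a half turn about z gives the same grasp; the last joint's range is limited). The gripper opens to 85 mm and grips with 20 to 120 N. Pads are 22 mm wide; open, the fingers measure 114 mm over their backs; the gripper's body (76 mm by 85 mm) begins 54 mm behind the grasp point. The pads swing forward as they close: fully open they stand 13 mm farther back than shut.
Start: joints at [-0.099, 0.398, 0.045, 1.537, -0.019, 1.207, -0.051], TCP at [0.65, 0, 0.211] pointing down, gripper open.
Joint ranges: [-2.82, 2.82], [-0.49, 2.23], [-1.37, 1.46], [0, 2.46], [-1.36, 4.5], [0.23, 2], [-2.94, 2.94]. Speed limits (rad/s): [2.57, 2.57, 3.14, 3.14, 3.14, 3.14, 3.14].

### API

Orientations are given as a rotation vector (axis times angle).
In Python, from station import r, imaging, job gives the robot as it stands.
- The arm moves only by the shell command python3 -m crank 'ROWS' [FORCE]. ROWS is a JSON object of lists of equal length, an entry for each row: "gripper": the gripper's target within -1 to 1 (shut at 1, half-way at 0, fully open at -1); "linear": the shift along the tool's x, y, z in units of 50 mm (1.0 is 50 mm), a list of three; "roll": the turn about the tool's z in units of 6 degrees (1.0 is 6 degrees). In form: {"gripper": [gripper, ...], "linear": [[dx, dy, dz], ...], "roll": [roll, ...]}. A call has exactly 5 rows; each row is the pose to reach, as a shift and turn from the pose commanded when the call began, along the tool's axes at that moment; what a row does not reach only later rows make up. A row lasts 1/8 s, in which the tool goes at most 62.5 mm and 10.7 degrees, less where a joint would pass 70% of its speed; a pose out of reach is approached as far as the arm can. A call with a gripper value outside its range is refused whole. The fingers move at their own pace and stop on an object; FORCE is the grip in N (left out, the last holds). Time passes only in rows, so rows that repeat a pose let the fingers close, or fill a call up. It gives the time, the measured TCP pose, the force, the opening and the grip force at its end, in the units of the state.
- r.read_state(): the state, without advancing time (a new reading comes with each control period).
- imaging.camera(name): name is "scene" or "side" or "wrist"; returns the picture (384x512x3 uint8, red, green, blue); there is no depth.
- imaging.get_calibration(name): a dict with "mtx" (3x3 intrinsics, pixels), "eye" and "rotation" of the camera in the world. Camera axes: x right, y up, looking along -z (the intrinsics and any distortion apply to the point x, -y, -z); pixel columns grow to the right and rows downward; lengths in m; the calibration is good to about 2 mm. A picture is of the moment at which its call begins: read the wrist's pose just before it. get_calibration takes no time and is no camera call; for the wrist camera it gives the pose at the moment of the call.
- job.close_job(): hands the job in; it is judged then, once.
The state is a dict: "clock": time; "qpos": joint angles; "dq": joint speeds; "tau": joint torques, N m; "tool_pos": TCP position; "tcp_rot": TCP orientation; "force": force on the tool from outside, world axes, zero at the start; "torque": the same for the moment, N m; "grip_width": finger opening in m; "grip_force": force on a finger pad.
Only numpy, scipy, OpenCV 4.12 (cv2) and the standard library are available. Lean on these libraries where they do the work, as an engineer would, in place of code of your own. Each camera call takes 0.05 s, during which the arm holds its last target. There are 200 camera calls.

### The job

The board of the wooden desk riser is pinned at one end only. Take the long pin with the wide cap out of the fittings block, put it down through the clearance hole at the unpinned end, feel about gently with its tip for the blind hole hidden in the pedestal underneath, and let it drop fully home so that its cap lies flat on the board; then let go. Press lightly, never with more than about 25 N, and leave everything else as it stands.

Things in the scene. Friction and masses are not known exactly. Their poses are not given: they have to be found in the camera images.
- riser: Wooden desk riser, fixed: a board 220 mm (its x) by 440 mm (its y), 30 mm thick, on two open pedestals 130 mm high; top face 160 mm above the desk. Origin on the desk under its middle, z up. Its +y end is pinned (square black cap 36 mm wide, 14 mm high at x 0, y +170 mm); the clearance hole for the missing pin is at x 0, y -170 mm. Hard wood: more than 25 N from pin or fingers spoils it
- well (a point): Centre of the mouth of the clearance hole in the board's top face: 24 mm wide, straight through the 30 mm board; z up. Below it, in the pedestal's flat top 130 mm above the desk, is a blind hole 11.5 mm wide, 18 mm deep, with a 1 mm chamfer: drilled by hand, out of sight under the board, its centre 4 to 6 mm from the clearance hole's axis, in any direction, different each time
- pin: The long pin: steel shank 10 mm wide, 45 mm long, its tip chamfered over 1 mm to 8 mm wide, under a square black cap 36 by 36 mm, 14 mm thick. Origin at the tip, x and y across the cap's sides, z up the shank: the cap's underside is at z 45 mm, its top at 59 mm. About 60 g. At the start it stands in a pocket of the block, cap resting on the block (underside 52 mm above the desk)
- pin_cap (a point): Centre of the flat underside of the long pin's cap, 45 mm above its tip; z as the pin's
- block: Grey plastic fittings block, fixed, 190 mm (its x) by 70 mm (its y) by 52 mm high, origin on the desk under its middle, with three pockets 12 mm wide and 47 mm deep in a row along its x, 65 mm apart; the long pin and two short pins stand in them, caps up, in any order, their sides within 0.2 rad of the block's
- short_a: A short pin for another job, in the block: square black cap 24 mm wide, 14 mm thick, shank 28 mm; origin at its tip. Stays where it is
- short_b: The same as the other short pin
- mug: White mug, 80 mm wide, 92 mm high, on the desk; origin under its middle
- screwdriver: Screwdriver lying on the desk; origin under its middle, x along it
- tape: Tape roll, 90 mm wide, 24 mm high, lying on the riser's board; origin under its middle
- book: Blue notebook, 130 by 100 by 24 mm, lying on the riser's board towards the pinned end; origin under its middle
- stapler: Black stapler, 145 by 36 by 60 mm, on the desk; origin under its middle
Not all that is in view belongs to the job. Leave any blue or turquoise look-alike of the pin alone.

How it is judged:
On the way, in this order (a step that is already met when the one before it is completed fails the run):
1. the long pin is drawn clear of the fittings block (z of pin in the frame of block above 0.06 m), for 0.1 s.
2. its tip is down in the clearance hole (horizontal distance between pin and well below 0.0085 m and z of pin in the frame of well below -0.02 m), for 0.1 s.
At the end, for the whole second after the job is handed in: The long pin is let go and at rest, upright in the clearance hole with its shank in the hidden blind hole: the underside of its cap is within 3 mm of the board's top face, and within 8.5 mm of the clearance hole's axis (z of pin_cap in the frame of well between -0.003 and 0.003 m and horizontal distance between pin_cap and well below 0.0085 m and angle between pin's own z axis and vertical below 0.08 rad and linear speed of pin below 0.01 m/s and contact force between pin and the arm below 0.1 N and contact force between pin and the fingers below 0.1 N); the robot touches nothing.
It fails at once if the pin or the fingers press on the riser with more than 25 N (contact force between any of pin, the fingers and riser above 25 N).
It fails at once if a bystander is shifted by more than 30 mm or a short pin is pulled out (distance of any of mug, screwdriver, tape, book, stapler from where it was at the start of the episode above 0.03 m or distance of any of short_a, short_b from where it was at the start of the episode above 0.015 m).
It also fails if it takes over 64 s, if anything falls off the work surface, if the arm or the gripper's body presses on something with over 40 N, if the wrist force passes 120 N, or if a joint passes its speed limit or range.

## Working session

There is one attempt and no reset: what is moved stays moved. The work goes in short steps, Python scripts to look and compute and a shell command to move; the robot and the scene stay as the last step left them, time stands still between calls to the robot, and variables do not carry over. Pictures are saved under pics/ and viewed, at most 10 in all, crops included, and the job is handed in when it is done.

```bash
ls; mkdir -p pics; python3 - <<'E'
from station import r, imaging, job
import cv2, numpy as np
s=r.read_state(); print(s, r.finger_overhang)
a=imaging.camera("scene"); b=imaging.camera("side")
for n,im in(("scene",a),("side",b)):
    cv2.imwrite(f"pics/{n}0.png",im[...,::-1]); c=imaging.get_calibration(n); print(n,c)
E
```

```text
pics
{'clock': 0.0, 'qpos': array([-0.09901338,  0.39918306,  0.04503267,  1.53783791, -0.01867268,
        1.20691087, -0.05071351]), 'dq': array([ 0.00070079, -0.00094962,  0.00363564,  0.00256548, -0.00120908,
        0.00059493, -0.00066191]), 'tau': array([-9.65094187e-04, -4.75129580e+01,  1.36406265e+00, -2.54227209e+01,
        1.14684159e-02,  9.53188282e-03,  3.56541250e-05]), 'tool_pos': array([6.49343987e-01, 2.04494976e-05, 2.09787992e-01]), 'tcp_rot': array([-2.22042663, -2.22070098,  0.00229789]), 'force': array([-0.52589218,  0.19688822,  0.86733547]), 'torque': array([ 0.00846843,  0.02052714, -0.0049459 ]), 'grip_force': 0.0, 'grip_width': 0.08535878506988007} 0.011
scene {'mtx': array([[412.65689051,   0.        , 257.39805696],
       [  0.        , 412.65689051, 196.63230988],
       [  0.        ,   0.        ,   1.        ]]), 'eye': array([ 1.09227981, -0.00540199,  0.9388484 ]), 'rotation': array([0.4148816 , 0.46945878, 1.59168377])}
side {'mtx': array([[432.45071832,   0.        , 253.46533732],
       [  0.        , 432.45071832, 193.97770947],
       [  0.        ,   0.        ,   1.        ]]), 'eye': array([ 0.09840891, -0.63853754,  0.72358777]), 'rotation': array([ 0.86808043, -0.29467684, -0.64149757])}
```

View pics/scene0.png

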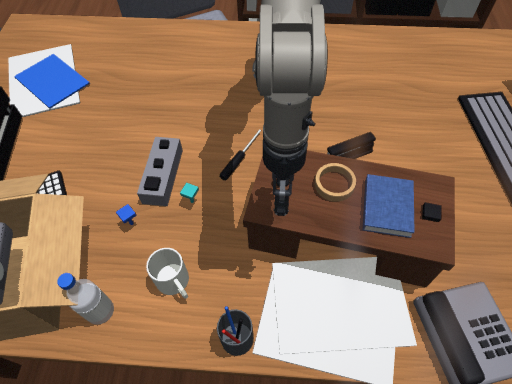

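View pics/side0.png

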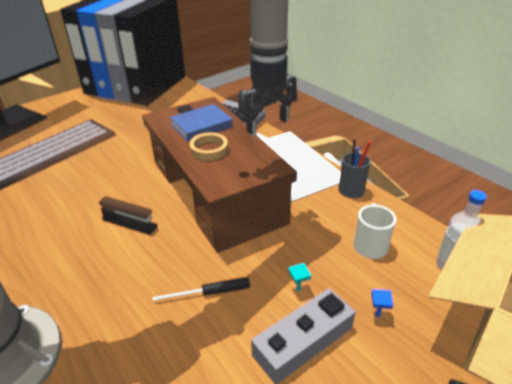

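The scene view has three black caps on the grey block: (152,183), the largest, then (158,162) and (165,143). The look-alikes are turquoise at (189,191) and blue at (126,214), and the pinned riser cap is at (431,212). My choice is (152,183), which is (330,304) in the side view. The clearance hole is at about side (243,174). I'll check this in a close crop.

```bash
cat > h.py <<'E'
import numpy as np, cv2
from scipy.spatial.transform import Rotation as R
from station import r, imaging, job
def ray(cal,u,v):
    K=cal["mtx"]; d=np.array([(u-K[0,2])/K[0,0],-(v-K[1,2])/K[1,1],-1.])
    return np.array(cal["eye"]),R.from_rotvec(cal["rotation"]).apply(d)
def onz(cal,u,v,z):
    e,d=ray(cal,u,v); return e+d*(z-e[2])/d[2]
def proj(cal,p):
    q=R.from_rotvec(cal["rotation"]).inv().apply(np.atleast_2d(p)-cal["eye"]); K=cal["mtx"]
    return np.c_[K[0,2]-K[0,0]*q[:,0]/q[:,2], K[1,2]+K[1,1]*q[:,1]/q[:,2]]
E
python3 - <<'E'
from h import *
c=imaging.get_calibration("scene"); s=imaging.get_calibration("side")
print("caps scene",[onz(c,u,v,.066).round(4)[:2] for u,v in((152,183),(158,162),(165,143))])
print("caps side",[onz(s,u,v,.066).round(4)[:2] for u,v in((330,304),(305,323),(277,342))])
print("hole side",onz(s,243,174,.16).round(4),"pinned scene",onz(c,431,211,.174).round(4))
A=cv2.imread("pics/side0.png");B=cv2.imread("pics/scene0.png")
f=lambda I,x,y,w,h,k:cv2.resize(I[y:y+h,x:x+w],None,fx=k,fy=k,interpolation=cv2.INTER_CUBIC)
o=np.zeros((600,800,3),np.uint8)
o[:330,:390]=f(A,245,274,130,110,3)
o[:330,400:640]=f(B,130,125,80,110,3)
o[340:600,:400]=f(A,200,135,100,65,4)
o[340:600,400:800]=f(B,375,180,100,65,4)
cv2.imwrite("pics/crop1.png",o)
E
```

```text
caps scene [array([ 0.5233, -0.3301]), array([ 0.456 , -0.3282]), array([ 0.3909, -0.322 ])]
caps side [array([ 0.5159, -0.3349]), array([ 0.4516, -0.3349]), array([ 0.3883, -0.3316])]
hole side [ 0.5675 -0.0126  0.16  ] pinned scene [0.6274 0.3198 0.174 ]
```

View pics/crop1.png

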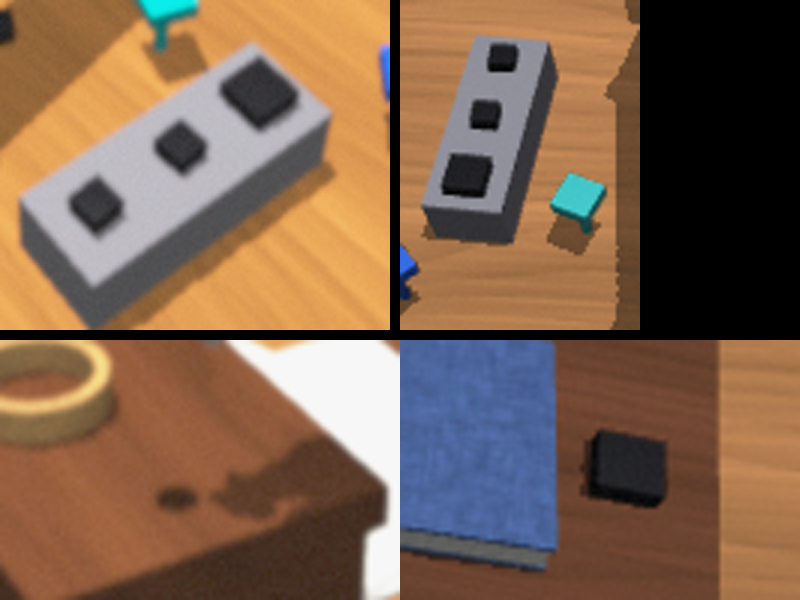

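The crop confirms it: the cap nearest the camera (side 331,304) is clearly the wide one, and the clearance hole is at side (244.2,174.2). I'll move above the pin and check with the wrist camera.

```bash
python3 -m crank '{"gripper":[-0.3,-0.3,-0.3,-0.3,-0.3],"linear":[[-1.2,-0.5,0],[-2.4,-1.0,0],[-3.6,-1.4,0],[-4.8,-1.9,0],[-6.0,-2.4,0]],"roll":[0,0,0,0,0]}' 40
python3 -m crank '{"gripper":[-0.3,-0.3,-0.3,-0.3,-0.3],"linear":[[-0.6,-0.2,0],[-0.6,-0.2,0],[-0.6,-0.2,0],[-0.6,-0.2,0],[-0.6,-0.2,0]],"roll":[0,0,0,0,0]}'
python3 - <<'E'
from h import *
c=imaging.get_calibration("wrist"); w=imaging.camera("wrist"); b=imaging.camera("scene")
print(c, r.read_state()["tool_pos"])
np.save("w0.npy",c,allow_pickle=True)
cv2.imwrite("pics/w0.png",w[...,::-1]); cv2.imwrite("pics/scene1.png",b[...,::-1])
o=np.zeros((600,800,3),np.uint8)
o[:384,:512]=w[...,::-1]
o[400:600,:]=cv2.resize(b[170:270,240:640,::-1],None,fx=2,fy=2)[:, :800] if b.shape[1]>=640 else 0
o[400:600,0:544]=cv2.resize(b[150:250,240:512,::-1],(544,200),interpolation=cv2.INTER_CUBIC)
cv2.imwrite("pics/v4.png",o)
E
```

```text
clock: 0.72
tool_pos: [0.533, -0.2916, 0.2105]
tcp_rot: [-2.221, -2.222, 0.0]
force: [1.1, -0.0, -0.6]
grip_width: 0.0556
grip_force: 0.0
clock: 1.35
tool_pos: [0.5249, -0.3186, 0.2108]
tcp_rot: [-2.218, -2.224, -0.001]
force: [-0.0, -0.9, 0.4]
grip_width: 0.0556
grip_force: 0.0
{'mtx': array([[331.57615805,   0.        , 258.12102155],
       [  0.        , 331.57615805, 191.23248606],
       [  0.        ,   0.        ,   1.        ]]), 'eye': array([ 0.52581383, -0.24598368,  0.37378144]), 'rotation': array([-0.29141047, -0.00065396,  0.00250635])} [ 0.52462263 -0.31922997  0.21082783]
```

View pics/v4.png

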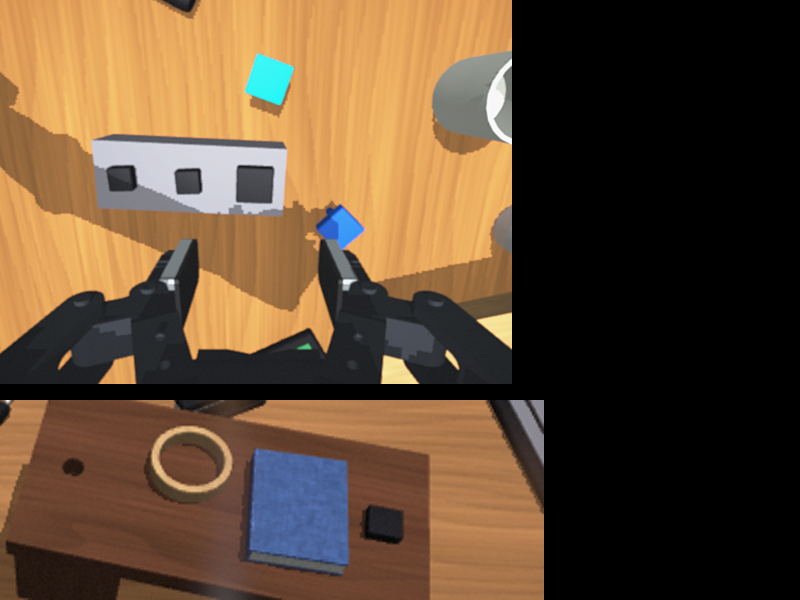

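The wrist view shows the wide cap at about (254,184). The scene crop shows the clearance hole at scene (276.5,183.5), now unobstructed. I'll work out both positions precisely.

```bash
python3 - <<'E'
from h import *
c=np.load("w0.npy",allow_pickle=True).item(); w=cv2.imread("pics/w0.png")
S=imaging.get_calibration("side");C=imaging.get_calibration("scene")
g=w.max(2); m=(g[130:220,90:300]<88).astype(np.uint8)
n,l,st,ce=cv2.connectedComponentsWithStats(m)
for i in range(1,n):
    if 200<st[i,4]<3000:
        cn=np.argwhere(l==i)[:,::-1].astype(np.float32)+[90,130]
        P=np.array([onz(c,u,v,.066)[:2] for u,v in cn],np.float32)
        print(st[i,4],ce[i]+[90,130],cv2.minAreaRect(P*1000))
print("block corners",[onz(c,u,v,.052)[:2].round(4) for u,v in((93,141),(286,150),(284,215),(97,207))])
# hole dark blob in scene
b=cv2.imread("pics/scene1.png");gg=b.max(2)[172:196,264:290].astype(float);
a=cv2.imread("pics/side0.png").max(2)[164:184,234:252].astype(float)
for nm,G,o,K in(("scene",gg,(264,172),C),("side",a,(234,164),S)):
    t=np.median(G)*0.6; q=np.argwhere(G<t); wt=t-G[G<t]
    uv=np.average(q,axis=0,weights=wt)[::-1]+o; print(nm,len(q),uv,onz(K,*uv,.16).round(4), onz(K,*uv,.155).round(4))
print("tape",onz(C,335,183,.18),onz(S,210,147,.184))
E
```

```text
681 [121.43171806 178.010279  ] ((395.15423583984375, -325.5263977050781), (26.981964111328125, 23.7110652923584), 0.1434383988380432)
1260 [254.21904762 183.66349206] ((522.58544921875, -331.1728210449219), (35.89898681640625, 33.6014518737793), 89.09857940673828)
591 [188.07106599 180.79187817] ((459.0265197753906, -328.10614013671875), (23.944345474243164, 23.940549850463867), 2.2121570110321045)
block corners [array([ 0.366 , -0.2921]), array([ 0.5533, -0.3004]), array([ 0.553 , -0.3681]), array([ 0.3606, -0.3598])]
scene 69 [276.24946121 183.15045797] [ 0.5673 -0.0119  0.16  ] [ 0.5639 -0.012   0.155 ]
side 28 [243.59593183 174.29741616] [ 0.5679 -0.0143  0.16  ] [ 0.572  -0.0088  0.155 ]
tape [0.57223872 0.11767556 0.18      ] [0.5549931  0.09512287 0.184     ]
```

```bash
python3 -m crank '{"gripper":[-0.3,-0.3,-0.3,-0.3,-0.3],"linear":[[-0.25,-0.05,0],[-0.25,-0.05,1.0],[-0.25,-0.05,2.0],[-0.25,-0.05,2.4],[-0.25,-0.05,2.4]],"roll":[0,0,0,0,0]}'
python3 - <<'E'
from h import *
print(r.finger_overhang, r.read_state()["tool_pos"], r.read_state()["grip_width"])
c=imaging.get_calibration("wrist"); w=imaging.camera("wrist"); b=imaging.camera("side")
o=np.zeros((600,800,3),np.uint8)
o[:384,:512]=w[...,::-1]
o[:,520:800]=cv2.resize(b[234:384,270:340,::-1],(280,600),interpolation=cv2.INTER_CUBIC)
p=np.array([[0.5222+a*.018,-.332+d*.018,.066] for a,d in((-1,-1),(1,-1),(1,1),(-1,1))])
for u,v in proj(c,p): cv2.circle(o,(int(round(u)),int(round(v))),2,(0,0,255),-1)
cv2.imwrite("pics/v5.png",o)
E
```

```text
clock: 2.08
tool_pos: [0.52, -0.3328, 0.089]
tcp_rot: [-2.22, -2.218, 0.003]
force: [0.4, -0.0, 0.7]
grip_width: 0.0554
grip_force: 0.0
0.011 [ 0.52000129 -0.33279157  0.08897747] 0.05539876552872311
```

View pics/v5.png

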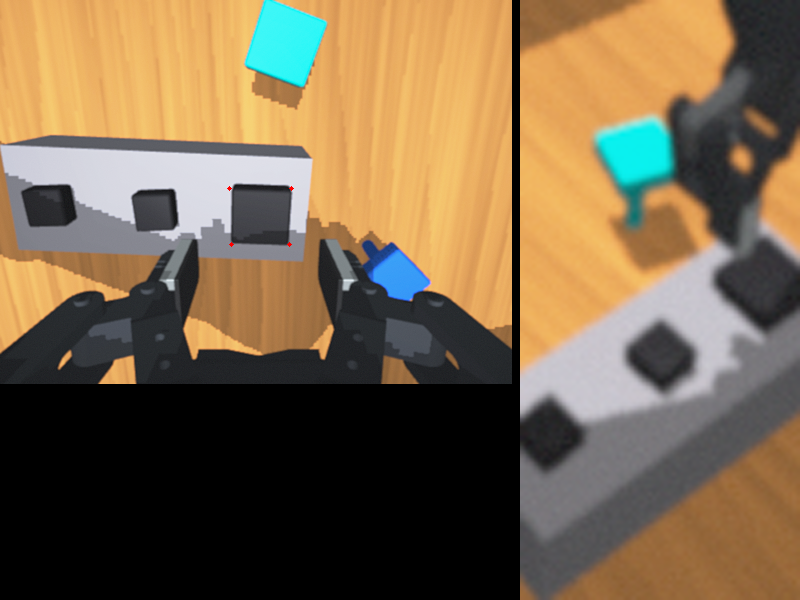

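The predicted corners (red) sit on the wide cap at (232–291,186–243), and the fingers straddle it. Now I'll descend and grip.

```bash
python3 -m crank '{"gripper":[-0.3,-0.3,-0.3,0.3,0.3],"linear":[[0,0.03,0.2],[0,0.03,0.44],[0,0.03,0.44],[0,0.03,0.44],[0,0.03,0.44]],"roll":[0,0,0,0,0]}' 50
python3 -m crank '{"gripper":[0.5,0.5,0.5,0.5,0.5],"linear":[[0,0,0],[0,0,0],[0,0,0],[0,0,0],[0,0,0]],"roll":[0,0,0,0,0]}' 50
```

```text
clock: 2.8
tool_pos: [0.5234, -0.3328, 0.0692]
tcp_rot: [2.221, 2.221, 0.0]
force: [-0.0, 0.7, 0.1]
grip_width: 0.03
grip_force: 0.0
clock: 3.42
tool_pos: [0.5232, -0.3326, 0.0688]
tcp_rot: [2.221, 2.222, 0.0]
force: [-0.2, -0.1, -0.4]
grip_width: 0.0215
grip_force: 0.0
```

The fingers closed past 36 mm without any force, so the grip missed. I'll look.

```bash
python3 - <<'E'
from h import *
c=imaging.get_calibration("wrist"); w=imaging.camera("wrist"); b=imaging.camera("side")
print(c)
o=np.zeros((384,800,3),np.uint8)
o[:384,:512]=w[...,::-1]
o[:,520:800]=cv2.resize(b[234:334,285:358,::-1],(280,384),interpolation=cv2.INTER_CUBIC)
cv2.imwrite("pics/v6.png",o)
E
```

```text
{'mtx': array([[331.57615805,   0.        , 258.12102155],
       [  0.        , 331.57615805, 191.23248606],
       [  0.        ,   0.        ,   1.        ]]), 'eye': array([ 0.52426729, -0.25988024,  0.23180865]), 'rotation': array([-2.91884337e-01, -2.08191443e-04,  5.30723077e-05])}
```

View pics/v6.png

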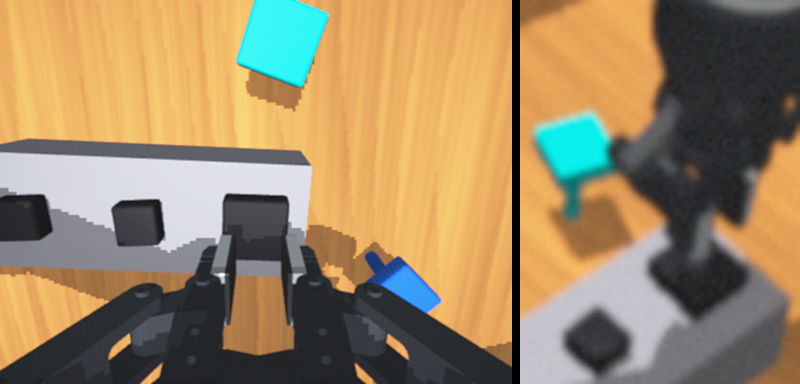

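```bash
python3 - <<'E'
from h import *
s=imaging.get_calibration("side"); w=imaging.get_calibration("wrist"); print(r.read_state()["tool_pos"], r.read_state()["qpos"])
for z in (.058,.066,.075,.085,.097):
    P=[[.5232+sx*.011,-.3326+sy*.011,z] for sx in(-1,1) for sy in (-1,1)]
    f=lambda q:((q-[285,234])*3.836+[520,0]).round().tolist()
    print(z,f(proj(s,P)),proj(w,P).round().tolist())
E
```

```text
[ 0.52320048 -0.3325798   0.06882393] [ 0.37225544  0.48742473  0.16533761  1.75444919 -0.09802146  0.90761909
  0.57915215]
0.058 [[699.0, 294.0], [666.0, 266.0], [730.0, 270.0], [697.0, 242.0]] [[237.0, 244.0], [236.0, 208.0], [275.0, 244.0], [276.0, 208.0]]
0.066 [[701.0, 284.0], [667.0, 255.0], [732.0, 260.0], [698.0, 232.0]] [[236.0, 250.0], [235.0, 213.0], [276.0, 250.0], [277.0, 213.0]]
0.075 [[703.0, 272.0], [669.0, 243.0], [734.0, 248.0], [700.0, 220.0]] [[235.0, 258.0], [234.0, 219.0], [277.0, 258.0], [278.0, 219.0]]
0.085 [[705.0, 259.0], [670.0, 230.0], [736.0, 235.0], [702.0, 207.0]] [[234.0, 268.0], [233.0, 227.0], [278.0, 268.0], [279.0, 227.0]]
0.097 [[707.0, 243.0], [673.0, 214.0], [739.0, 219.0], [705.0, 191.0]] [[232.0, 281.0], [231.0, 237.0], [280.0, 281.0], [280.0, 237.0]]
```

By both cameras the real fingertips stand at about z 0.09, well above the cap. I'll find their height by touching the cap top gently with the fingers half closed.

```bash
python3 -m crank '{"gripper":[0.5,0.5,0.5,0.5,0.5],"linear":[[0,0,0.05],[0,0,0.1],[0,0,0.14],[0,0,0.16],[0,0,0.16]],"roll":[0,0,0,0,0]}'
python3 -m crank '{"gripper":[0.5,0.5,0.5,0.5,0.5],"linear":[[0,0,0.03],[0,0,0.06],[0,0,0.08],[0,0,0.1],[0,0,0.1]],"roll":[0,0,0,0,0]}'
```

```text
clock: 4.15
tool_pos: [0.5231, -0.3326, 0.0607]
tcp_rot: [-2.221, -2.221, -0.0]
force: [0.5, 0.2, -0.7]
grip_width: 0.0215
grip_force: 0.0
clock: 4.78
tool_pos: [0.5231, -0.3326, 0.0557]
tcp_rot: [-2.221, -2.221, 0.0]
force: [0.0, 0.2, 0.4]
grip_width: 0.0208
grip_force: 0.0
```

```bash
python3 -m crank '{"gripper":[0.5,0.5,0.5,0.5,0.5],"linear":[[0,0,0.03],[0,0,0.06],[0,0,0.08],[0,0,0.1],[0,0,0.1]],"roll":[0,0,0,0,0]}'
python3 - <<'E'
from h import *
s=r.read_state();print(s["tool_pos"],s["force"],s["clock"])
b=imaging.camera("side");c=imaging.get_calibration("wrist");w=imaging.camera("wrist");print(c["eye"])
o=np.zeros((600,800,3),np.uint8)
o[:400,:400]=cv2.resize(b[240:340,285:385,::-1],(400,400),interpolation=cv2.INTER_CUBIC)
o[:400,400:]=cv2.resize(w[160:340,150:330,::-1],(400,400),interpolation=cv2.INTER_CUBIC)
cv2.imwrite("pics/v7.png",o)
E
```

```text
clock: 5.4
tool_pos: [0.5231, -0.3326, 0.0507]
tcp_rot: [-2.221, -2.221, 0.0]
force: [-0.5, 0.3, 1.0]
grip_width: 0.0213
grip_force: 0.0
[ 0.52311146 -0.33256056  0.05072498] [-0.5263978   0.29655342  0.98567614] 5.4
[ 0.52426612 -0.2598804   0.21378007]
```

View pics/v7.png

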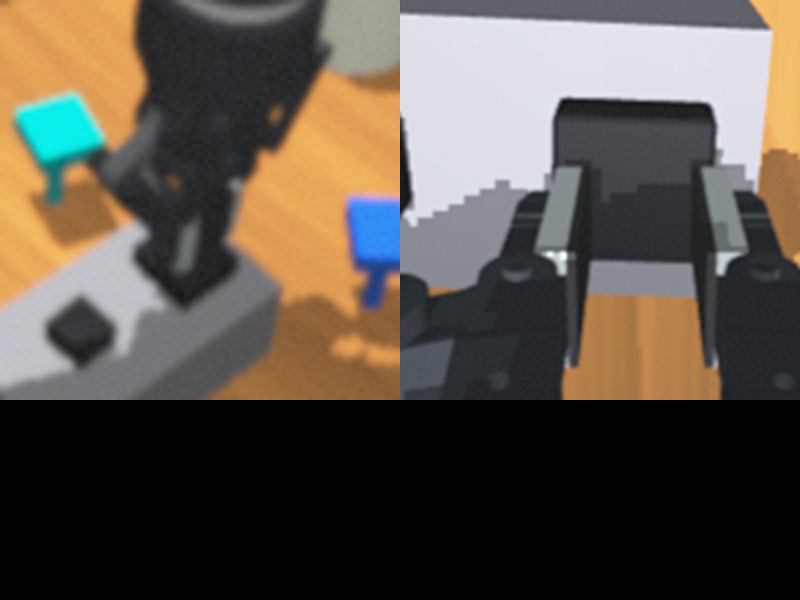

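The fingertips are still just above the cap: the side crop shows their lower end at (185,272), over the cap top. I'll keep feeling downwards.

```bash
python3 -m crank '{"gripper":[0.5,0.5,0.5,0.5,0.5],"linear":[[0,0,0.03],[0,0,0.06],[0,0,0.08],[0,0,0.1],[0,0,0.1]],"roll":[0,0,0,0,0]}'
python3 -m crank '{"gripper":[0.5,0.5,0.5,0.5,0.5],"linear":[[0,0,0.02],[0,0,0.04],[0,0,0.06],[0,0,0.08],[0,0,0.08]],"roll":[0,0,0,0,0]}'
```

```text
clock: 6.12
tool_pos: [0.5232, -0.3326, 0.0458]
tcp_rot: [2.221, 2.221, 0.0]
force: [-0.8, 0.1, 0.3]
grip_width: 0.0214
grip_force: 0.0
clock: 6.75
tool_pos: [0.5234, -0.3326, 0.0456]
tcp_rot: [-2.222, -2.221, -0.001]
force: [-7.2, 4.2, 21.9]
grip_width: 0.0213
grip_force: 10.8
```

Contact came at TCP z 0.0457, so the tips are really about 20 mm behind the TCP. Next: lift, open, go down to TCP z ≈ 0.034 and grip.

```bash
python3 -m crank '{"gripper":[0.5,0,-0.3,-0.3,-0.3],"linear":[[0,0,-0.2],[0,0,-0.4],[0,0,-0.4],[0,0,-0.3],[0,0,-0.2]],"roll":[0,0,0,0,0]}'
python3 -m crank '{"gripper":[-0.3,-0.3,-0.3,-0.3,-0.3],"linear":[[0,0,0.15],[0,0,0.25],[0,0,0.32],[0,0,0.36],[0,0,0.36]],"roll":[0,0,0,0,0]}'
python3 -m crank '{"gripper":[0.1,0.3,0.3,0.3,0.3],"linear":[[0,0,0],[0,0,0],[0,0,0],[0,0,0],[0,0,0]],"roll":[0,0,0,0,0]}' 50
```

```text
clock: 7.38
tool_pos: [0.5227, -0.3323, 0.0508]
tcp_rot: [-2.221, -2.221, 0.001]
force: [0.2, 0.6, -0.8]
grip_width: 0.0561
grip_force: 0.0
clock: 8.0
tool_pos: [0.5232, -0.3326, 0.0338]
tcp_rot: [2.221, 2.221, 0.0]
force: [0.5, 0.5, 0.2]
grip_width: 0.0553
grip_force: 0.0
clock: 8.62
tool_pos: [0.5227, -0.3329, 0.0344]
tcp_rot: [-2.222, -2.221, 0.001]
force: [-2.7, 0.5, 5.3]
grip_width: 0.0349
grip_force: 51.3
```

```bash
python3 -m crank '{"gripper":[0.4,0.4,0.4,0.4,0.4],"linear":[[0,0,-0.3],[0,0,-0.8],[0,0,-1.6],[0,0,-2.4],[0,0,-3.2]],"roll":[0,0,0,0,0]}'
python3 -m crank '{"gripper":[0.4,0.4,0.4,0.4,0.4],"linear":[[0,0,-0.3],[0,0,-0.6],[0,0,-0.8],[0,0,-0.8],[0,0,-0.8]],"roll":[0,0,0,0,0]}'
```

```text
clock: 9.25
tool_pos: [0.5237, -0.3324, 0.1959]
tcp_rot: [2.22, 2.221, 0.002]
force: [0.1, -0.4, -0.7]
grip_width: 0.0343
grip_force: 50.7
clock: 9.88
tool_pos: [0.5227, -0.3323, 0.2327]
tcp_rot: [-2.22, -2.22, 0.001]
force: [-0.1, 0.2, -0.1]
grip_width: 0.0344
grip_force: 50.7
```

```bash
python3 -m crank '{"gripper":[0.4,0.4,0.4,0.4,0.4],"linear":[[0.8,0.2,0],[1.7,0.4,0],[2.6,0.6,0],[3.5,0.8,0],[4.4,0.9,0]],"roll":[0,0,0,0,0]}'
python3 -m crank '{"gripper":[0.4,0.4,0.4,0.4,0.4],"linear":[[0.5,0,0],[0.7,0,0],[0.7,0,0],[0.7,0,0],[0.7,0,0]],"roll":[0,0,0,0,0]}'
python3 - <<'E'
from h import *
s=r.read_state();print(s["tool_pos"],s["tcp_rot"],s["grip_force"])
c=imaging.get_calibration("wrist");w=imaging.camera("wrist")[...,::-1];b=imaging.camera("side")[...,::-1]
np.save("w1.npy",c,allow_pickle=True); cv2.imwrite("pics/w1.png",w); cv2.imwrite("pics/side1.png",b)
C=proj(c,[.5676,-.013,.16])[0]; print(c["eye"],C)
o=np.zeros((600,800,3),np.uint8)
o[:384,:512]=w
p=proj(imaging.get_calibration("side"),s["tool_pos"]-[0,0,0])[0].astype(int);print(p)
q=b[max(0,p[1]-60):p[1]+60,p[0]-35:p[0]+35]
q=cv2.resize(q,None,fx=4,fy=4,interpolation=cv2.INTER_CUBIC);o[:q.shape[0],520:520+q.shape[1]]=q
cv2.imwrite("pics/v8.png",o)
E
```

```text
clock: 10.5
tool_pos: [0.568, -0.1109, 0.2329]
tcp_rot: [-2.22, -2.221, 0.001]
force: [-0.1, -0.1, 0.3]
grip_width: 0.0343
grip_force: 50.7
clock: 11.12
tool_pos: [0.568, -0.0792, 0.2338]
tcp_rot: [2.224, 2.218, -0.001]
force: [0.2, -0.6, -0.7]
grip_width: 0.0349
grip_force: 50.7
[ 0.56803229 -0.07921314  0.23379683] [ 2.22378320e+00  2.21847624e+00 -5.66326741e-04] 50.70971488952637
[ 0.56928362 -0.00641825  0.39672286] [255.66261545 101.38504216]
[262 159]
```

View pics/v8.png

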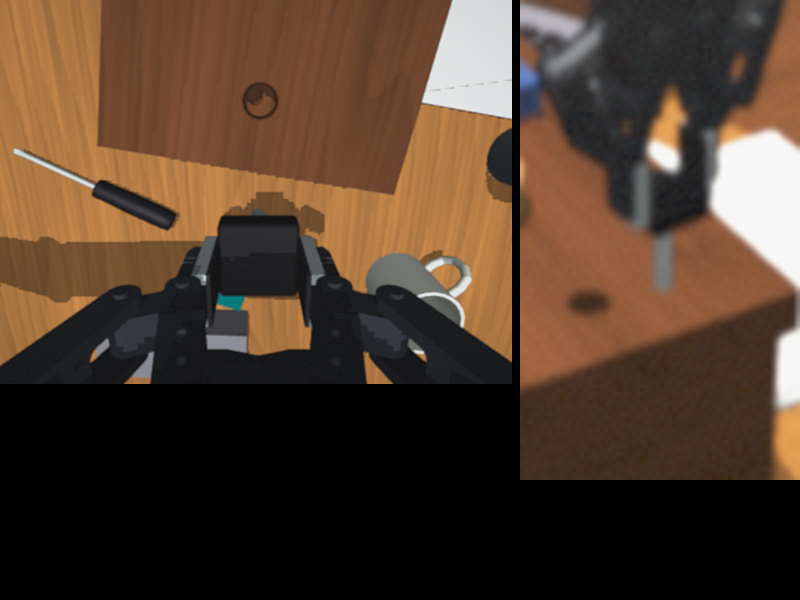

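The pin is held upright (side crop, tip at (662,290)). The clearance hole is at wrist (260,101), and I can see some pedestal top inside it. I'll zoom in there.

```bash
python3 - <<'E'
from h import *
ims=np.mean([imaging.camera("wrist").astype(float) for _ in range(6)],axis=0)[...,::-1]
np.save("w1avg.npy",ims)
c=np.load("w1.npy",allow_pickle=True).item()
I=ims[76:126,235:285].clip(0,255).astype(np.uint8)
J=cv2.resize(I,None,fx=11,fy=11,interpolation=cv2.INTER_CUBIC)
K=cv2.normalize(J,None,0,255,cv2.NORM_MINMAX)
cap=cv2.resize(ims[200:310,200:310].clip(0,255).astype(np.uint8),None,fx=2.2,fy=2.2,interpolation=cv2.INTER_CUBIC)
o=np.zeros((600,800,3),np.uint8); o[:550,:550]=K; o[:242,555:797]=np.clip(cap.astype(int)*2,0,255)
cv2.imwrite("pics/v9.png",o)
for u,v in((258,101),(260,100),(260,101)): print(onz(c,u,v,.16).round(4),onz(c,u,v,.13).round(4))
E
```

```text
[ 0.5692 -0.0127  0.16  ] [ 0.5692 -0.0135  0.13  ]
[ 0.5706 -0.0121  0.16  ] [ 0.5708 -0.0128  0.13  ]
[ 0.5706 -0.0128  0.16  ] [ 0.5708 -0.0136  0.13  ]
```

View pics/v9.png

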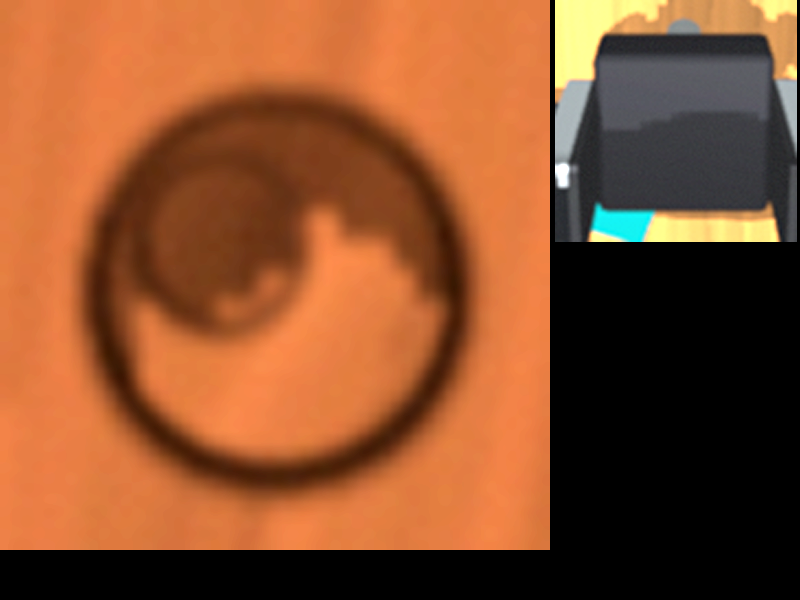

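The blind hole is visible in the zoom. The mouth circle is centred at crop (277,290), r 190, and the blind hole at crop (220,245), r 87, up-left of it. The cap top face in the inset is centred at (686,132). Now to turn these into positions.

```bash
python3 - <<'E'
from h import *
c=imaging.get_calibration("wrist"); s=r.read_state(); t=s["tool_pos"]; print(t,s["tcp_rot"])
m=onz(c,259.7,101.9,.16); b=onz(c,254.55,97.8,.13); k=onz(c,259.3,259.8,t[2]+.0316)
print("mouth",m,"blind",b,"off",b-m,np.hypot(*(b-m)[:2]),"cap",k,"cap-t",k-t)
for u,v in ((200+(603-555)/2.2,225),(200+(768-555)/2.2,225),(200+(597-555)/2.2,295),(200+(771-555)/2.2,295)): print(onz(c,u,v,t[2]+.0316))
print("shift world",(b-k)[:2])
E
```

```text
[ 0.56816473 -0.07760573  0.23386082] [2.22129965e+00 2.22141071e+00 1.75505532e-04]
mouth [ 0.57038207 -0.01172478  0.16      ] blind [ 0.5665333  -0.00951881  0.13      ] off [-0.00384877  0.00220598 -0.03      ] 0.004436141540752906 cap [ 0.56979012 -0.07597363  0.26546082] cap-t [0.00162539 0.0016321  0.0316    ]
[ 0.55377776 -0.05943853  0.26546082]
[ 0.58578387 -0.05944049  0.26546082]
[ 0.55144908 -0.09386654  0.26546082]
[ 0.58756421 -0.09387099  0.26546082]
shift world [-0.00325682  0.06645482]
```

```bash
python3 -m crank '{"gripper":[0.4,0.4,0.4,0.4,0.4],"linear":[[0.6,-0.06,0],[1.1,-0.06,0],[1.33,-0.06,0],[1.33,-0.06,0.4],[1.33,-0.06,0.7]],"roll":[0,0,0,0,0]}' 50
python3 -m crank '{"gripper":[0.4,0.4,0.4,0.4,0.4],"linear":[[0,0,0],[0,0,0],[0,0,0],[0,0,0.0],[0,0,0.0]],"roll":[0,0,0,0,0]}'
```

```text
clock: 12.15
tool_pos: [0.565, -0.0118, 0.1981]
tcp_rot: [2.222, 2.221, -0.001]
force: [0.6, 0.6, -0.4]
grip_width: 0.0346
grip_force: 50.7
clock: 12.78
tool_pos: [0.5653, -0.0111, 0.1991]
tcp_rot: [2.221, 2.221, 0.001]
force: [0.1, -0.5, -0.1]
grip_width: 0.0344
grip_force: 50.7
```

```bash
python3 -m crank '{"gripper":[0.4,0.4,0.4,0.4,0.4],"linear":[[0,0,0.1],[0,0,0.2],[0,0,0.26],[0,0,0.3],[0,0,0.3]],"roll":[0,0,0,0,0]}'
```

```text
clock: 13.4
tool_pos: [0.565, -0.0111, 0.1836]
tcp_rot: [-2.221, -2.221, 0.0]
force: [0.4, -0.3, -0.9]
grip_width: 0.0343
grip_force: 50.7
```

```bash
python3 -m crank '{"gripper":[0.4,0.4,0.4,0.4,0.4],"linear":[[0,0,0.02],[0,0,0.04],[0,0,0.05],[0,0,0.06],[0,0,0.06]],"roll":[0,0,0,0,0]}'
```

```text
clock: 14.02
tool_pos: [0.5652, -0.0111, 0.1808]
tcp_rot: [2.221, 2.221, 0.0]
force: [-0.5, 0.6, -0.3]
grip_width: 0.0343
grip_force: 50.7
```

Inside the mouth (6 mm past the top face, no force). Next, to about 3 mm above the pedestal.

```bash
python3 -m crank '{"gripper":[0.4,0.4,0.4,0.4,0.4],"linear":[[0,0,0.1],[0,0,0.2],[0,0,0.3],[0,0,0.4],[0,0,0.42]],"roll":[0,0,0,0,0]}'
python3 -m crank '{"gripper":[0.4,0.4,0.4,0.4,0.4],"linear":[[0,0,0.02],[0,0,0.04],[0,0,0.05],[0,0,0.06],[0,0,0.06]],"roll":[0,0,0,0,0]}'
```

```text
clock: 14.65
tool_pos: [0.5648, -0.0111, 0.1592]
tcp_rot: [-2.221, -2.221, 0.001]
force: [-0.5, -0.2, -0.2]
grip_width: 0.0345
grip_force: 50.7
clock: 15.28
tool_pos: [0.5652, -0.0111, 0.1568]
tcp_rot: [2.221, 2.221, 0.0]
force: [-0.1, -0.0, -1.3]
grip_width: 0.0346
grip_force: 50.7
```

```bash
python3 -m crank '{"gripper":[0.4,0.4,0.4,0.4,0.4],"linear":[[0,0,0.02],[0,0,0.03],[0,0,0.04],[0,0,0.05],[0,0,0.05]],"roll":[0,0,0,0,0]}'
```

```text
clock: 15.9
tool_pos: [0.5651, -0.0111, 0.1543]
tcp_rot: [-2.221, -2.222, 0.0]
force: [0.5, 0.1, -0.7]
grip_width: 0.0345
grip_force: 50.7
```

The tip is already below the pedestal top with no force, so it looks to be in the blind hole. Continuing gently.

```bash
python3 -m crank '{"gripper":[0.4,0.4,0.4,0.4,0.4],"linear":[[0,0,0.02],[0,0,0.04],[0,0,0.06],[0,0,0.06],[0,0,0.06]],"roll":[0,0,0,0,0]}'
```

```text
clock: 16.52
tool_pos: [0.5652, -0.0111, 0.1513]
tcp_rot: [2.221, 2.221, 0.0]
force: [-0.2, 0.5, -1.2]
grip_width: 0.0347
grip_force: 50.7
```

```bash
python3 -m crank '{"gripper":[0.4,0.4,0.4,0.4,0.4],"linear":[[0,0,0.02],[0,0,0.04],[0,0,0.06],[0,0,0.06],[0,0,0.06]],"roll":[0,0,0,0,0]}'
```

```text
clock: 17.15
tool_pos: [0.5652, -0.0111, 0.1483]
tcp_rot: [2.221, 2.221, 0.0]
force: [0.3, 0.4, -0.7]
grip_width: 0.034
grip_force: 50.7
```

```bash
python3 -m crank '{"gripper":[0.4,0.4,0.4,0.4,0.4],"linear":[[0,0,0.02],[0,0,0.04],[0,0,0.06],[0,0,0.06],[0,0,0.06]],"roll":[0,0,0,0,0]}'
```

```text
clock: 17.77
tool_pos: [0.5652, -0.0111, 0.1453]
tcp_rot: [2.221, 2.222, 0.0]
force: [0.0, -0.2, -1.1]
grip_width: 0.0343
grip_force: 50.7
```

```bash
python3 -m crank '{"gripper":[0.4,0.4,0.4,0.4,0.4],"linear":[[0,0,0.01],[0,0,0.02],[0,0,0.03],[0,0,0.04],[0,0,0.04]],"roll":[0,0,0,0,0]}'
```

```text
clock: 18.4
tool_pos: [0.5651, -0.0111, 0.1433]
tcp_rot: [2.221, 2.221, 0.0]
force: [-0.3, 0.6, -0.9]
grip_width: 0.0347
grip_force: 50.7
```

```bash
python3 -m crank '{"gripper":[0.4,0.4,0.4,0.4,0.4],"linear":[[0,0,0.01],[0,0,0.02],[0,0,0.03],[0,0,0.04],[0,0,0.04]],"roll":[0,0,0,0,0]}'
```

```text
clock: 19.02
tool_pos: [0.5652, -0.011, 0.1424]
tcp_rot: [2.221, 2.221, 0.0]
force: [-1.9, -0.1, 5.8]
grip_width: 0.0344
grip_force: 51.5
```

The cap has touched down exactly at the predicted height (TCP 0.1424, 5.8 N). Releasing and rising.

```bash
python3 -m crank '{"gripper":[0.2,0,-0.2,-0.2,-0.2],"linear":[[0,0,-0.02],[0,0,-0.02],[0,0,-0.02],[0,0,-0.02],[0,0,-0.02]],"roll":[0,0,0,0,0]}'
python3 -m crank '{"gripper":[-0.2,-0.2,-0.2,-0.2,-0.2],"linear":[[0,0,-0.3],[0,0,-0.8],[0,0,-1.6],[0,0,-1.6],[0,0,-1.6]],"roll":[0,0,0,0,0]}'
python3 -m crank '{"gripper":[-0.2,-0.2,-0.2,-0.2,-0.2],"linear":[[-0.6,0,0],[-1.2,0,0],[-1.4,0,0],[-1.4,0,0],[-1.4,0,0]],"roll":[0,0,0,0,0]}'
python3 - <<'E'
from h import *
b=imaging.camera("side")[...,::-1];w=imaging.camera("wrist")[...,::-1]
o=np.zeros((400,800,3),np.uint8)
o[:,:400]=cv2.resize(b[130:230,190:290],(400,400),interpolation=cv2.INTER_CUBIC)
o[:300,400:]=cv2.resize(w,(400,300))
cv2.imwrite("pics/v10.png",o)
E
```

```text
clock: 19.65
tool_pos: [0.5652, -0.0111, 0.1422]
tcp_rot: [2.221, 2.221, -0.0]
force: [0.4, 0.4, 0.3]
grip_width: 0.051
grip_force: 0.0
clock: 20.27
tool_pos: [0.5651, -0.0111, 0.2227]
tcp_rot: [2.221, 2.221, 0.001]
force: [-0.1, 0.1, -0.2]
grip_width: 0.0512
grip_force: 0.0
clock: 20.9
tool_pos: [0.5651, -0.0792, 0.222]
tcp_rot: [-2.218, -2.223, -0.001]
force: [0.2, 0.2, 0.0]
grip_width: 0.0512
grip_force: 0.0
```

View pics/v10.png

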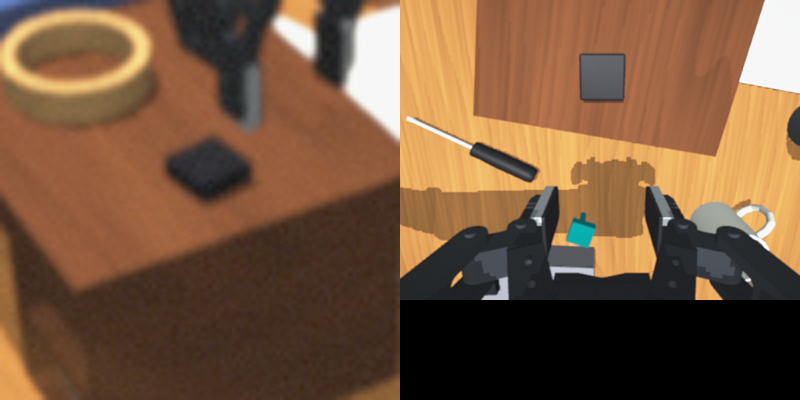

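The cap lies flat on the board (side crop (208,168), wrist crop (602,77)). The gripper is clear and nothing else has moved.

```bash
python3 -c "
from station import job
print(job.close_job())"
```

```text
the job is handed in; nothing more can be done
None
```

The job is handed in: the long pin went straight down into the blind hole without any searching (contact about 6 N), its cap lies flat on the board in the final picture, and the gripper has let go and is clear.

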